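Set the sandwich press for an open-topped melt

ROBOT

A 6-joint arm with a two-finger parallel gripper is mounted at the origin on a cart in front of the work surface, level with it; the furniture and walls round the work are solid. World frame = base frame: x ahead of the robot, y to its left, z up, the work surface at z = 0. Lengths are in m, angles in rad, forces in N, time in s.
With the tool pointing down it reaches from about 0.2 to 0.875 m from the base axis. Payload 3.4 kg.
Tool frame: the origin (TCP) lies at the centre of the arm's flange, where the gripper is bolted on; the fingertips stand 199 mm ahead of it and the grasp point (between the pads) lies 180 mm ahead of it (robot.finger_overhang is the distance from the TCP to the fingertips, in m); z points along the fingers, y is the line along which they close (so a half turn about z gives the same grasp; the last joint's range is limited). The gripper opens to 94 mm and grips with 3 to 60 N. Pads are 16 mm wide; open, the fingers measure 119 mm over their backs; the gripper's body (75 mm by 177 mm) begins 78 mm behind the grasp point.
Start: joints at [-1.323, 0.276, 1.505, -0, 1.361, -0.121], TCP at [0.207, -0.536, 0.405] pointing down, gripper open.
Joint ranges: [-2.89, 2.89], [-0.75, 2.08], [0.22, 2.7], [-1.18, 4.32], [0.11, 2.71], [-2.7, 2.7]. Speed limits (rad/s): [2.57, 2.57, 3.14, 3.14, 3.14, 3.14].

INTERFACE

Orientations are given as a unit quaternion [x, y, z, w].
In Python, from workcell import robot, read_camera gives the robot as it stands.
- The arm moves only by the tool servo_tool, never from a script. Its argument "deltas" is a list of rows, each an object of numbers: "x", "y", "z": the shift along the world's x, y, z as a fraction of full scale; "ax", "ay", "az": the turn, a rotation vector about the world's x, y, z as a fraction of full scale; "fingers": the finger opening in mm, from 0 to 94. A call has 1 to 8 rows; each row is the pose to reach, as a shift and turn from the pose commanded when the call began; what a row does not reach only later rows make up. Full scale, the value 1, is 0.2 m for a shift and 90 degrees for a turn. A row lasts 1/12 s, in which the tool goes at most 41.7 mm and 7.16 degrees, less where a joint would pass 70% of its speed; a pose out of reach is approached as far as the arm can. A call with a number of a shift or a turn outside -1 to 1 is refused whole. A call with a gripper value outside its range is refused whole. The fingers move at their own pace and stop on an object; the grip force is fixed at half the most. Time passes only in rows, so rows that repeat a pose let the fingers close. It gives the time, the measured TCP pose, the force, the opening and the grip force at its end, in the units of the state.
- robot.state(): the state, without advancing time (a new reading comes with each control period).
- read_camera(name): name is "scene" or "side" or "wrist"; returns a dict with "pixels" (480x640x3 uint8, red, green, blue), "depth" (480x640 float32, m along the optical axis (not along the pixel's ray), 0 where there is no reading), "intrinsics" (3x3 intrinsics, pixels), "D" ([k1, k2, p1, p2, k3] as OpenCV has them; the pictures are not rectified), "position" and "orientation" of the camera in the world. Camera axes: x right, y down, z forward; pixel columns grow to the right and rows downward; lengths in m; the calibration is good to about 2 mm. A picture is of the moment at which its call begins.
- robot.sign_off(): hands the job in; it is judged then, once.
The state is a dict: "t": time; "qpos": joint angles; "joint_vel": joint speeds; "effort": joint torques, N m; "tcp_pos": TCP position; "orientation": TCP orientation; "ft_force": force on the tool from outside, world axes, zero at the start; "ft_torque": the same for the moment, N m; "grip_width": finger opening in m; "finger_force": force on a finger pad.
Only numpy, scipy, OpenCV 4.12 (cv2) and the standard library are available. Lean on these libraries where they do the work, as an engineer would, in place of code of your own. Each camera call takes 0.05 s, during which the arm holds its last target. There are 200 camera calls.

TASK

The next sandwich is an open-topped cheese melt that must not be squashed, so set the sandwich press to its highest lid height: lift the lid by its handle until it stays up, slide the height selector on the console at the side of the press all the way to its end stop at the back, the hinge side, then lower the lid gently until it rests on the selector, and let go. Leave the jars, mug, jug and tub round the press where they stand.

Things in the scene. Friction and masses are not known exactly. Their poses are not given: they have to be found in the camera images.
- press: Sandwich press (contact grill) fixed on the counter: black base 245 mm deep (x) by 235 mm wide (y) with a brushed steel lid, ribbed plates between them, and on its right (-y) side a console 215 mm deep by 70 mm wide whose flat top is 60 mm above the counter. Origin: on the counter under the middle of the base; x points from the front (handle side) to the hinge at the back, y to the left, z up.
- press_hinge (a point): Middle of the lid's hinge line, 105 mm behind the press's origin and 70 mm above the counter; the hinge line runs along the press's y axis.
- press_lid (a joint): Angle of the lid, rad: 0 shut, grows as its front rises, stop at 1.25. The hinge is stiff and damped: raised by 0.8 rad or more the lid stays where it is left, below about 0.5 rad it sinks slowly by its own weight (lifting takes about 7 N at the handle). It rests at about 0.19 rad on the selector's high step, at about 0.09 rad on the middle step.
- lid_foot (a point): Underside of the rubber foot on a short arm at the lid's right side, 90 mm ahead of the hinge line; it moves with the lid and comes down on the selector's steps. With the lid shut it stands just behind the middle step and blocks the selector, so the lid must be up before the selector can slide.
- lid_handle (a point): Middle of the lid's black round handle bar, 19 mm in diameter and 127 mm long clear between its two arms, parallel to the hinge line, 45 mm clear of the lid's front face; lid shut, it is 159 mm ahead of the press's origin (-x) and 88 mm above the counter. It swings with the lid at 265 mm from the hinge line.
- height_slide (a joint): Travel of the height selector along the press's x axis, m: 0 at the front (low), 0.050 at the end stop at the back (high). Friction 2 N, no spring.
- slide_grip (a point): Centre of the selector's upright grey grip, which stands up from the slot in the console, 145 mm to the right of the press's middle: 12 mm (x) by 26 mm (y), from 62 to 96 mm above the counter, this point at 80 mm. At travel 0 it is 100 mm ahead (-x) of the press's origin. The grey stepped block 45 to 90 mm behind it moves with it; its highest step is 78 mm above the counter.
- spice_a: Bystander: spice jar 44 mm across, 105 mm high, to the left of the press; origin at the centre of its underside.
- spice_c: Bystander: spice jar 44 mm across, 109 mm high, to the left of the press; origin at the centre of its underside.
- mug_d: Bystander: white mug 91 mm high, 86 mm across, to the right of the press; origin at the centre of its underside.
- tub_a: Bystander: clear food tub with a blue lid, 109 x 149 x 60 mm, in front of the press on the right; origin at the centre of its underside.
- creamer: Bystander: small white jug 67 mm across, 85 mm high, in front of the press on the left; origin at the centre of its underside.

How it is judged:
By the outcome, as a careful person would: the job done as asked, in the order asked, and still so for the second after the job is handed in, with the robot touching nothing.
It also fails if it takes over 64 s, if anything falls off the work surface, if the arm or the gripper's body presses on something with over 40 N, if the wrist force passes 120 N, or if a joint passes its speed limit or range.

## Working session

There is one attempt and no reset: what is moved stays moved. The work goes in short steps, Python scripts to look and compute and a tool call to move; the robot and the scene stay as the last step left them, time stands still between calls to the robot, and variables do not carry over. Pictures are saved under pics/ and viewed, at most 10 in all, crops included, and the job is handed in when it is done.

Besides the shell and the picture viewer there is one more tool, called after "Call:" as name(argument=value, ...) on one line, values as JSON. servo_tool: Moves the arm, as the interface text tells. Shift numbers are shares of 0.2 m and turn numbers shares of 90 degrees, none past 1 either way. Its arguments: {"type":"object","properties":{"deltas":{"type":"array"}},"required":["deltas"]}

```bash
mkdir -p pics; cat > h.py <<'E'
import numpy as np, cv2
from scipy.spatial.transform import Rotation as R
from workcell import robot, read_camera
def cloud(c):
    K=c["intrinsics"];h,w=c["depth"].shape
    u,v=np.meshgrid(np.arange(w),np.arange(h))
    p=cv2.undistortPoints(np.stack([u,v],-1).reshape(-1,1,2).astype(np.float32),np.array(K),np.array(c["D"])).reshape(h,w,2)
    d=c["depth"][...,None]
    P=np.concatenate([p*d,d],-1)
    P=P@R.from_quat(c["orientation"]).as_matrix().T+np.array(c["position"])
    P[c["depth"]<=0]=np.nan
    return P
def save(c,n): cv2.imwrite("pics/"+n+".png",c["pixels"][...,::-1])
E
python3 - <<'E'
from h import *
for n in ["scene","side"]:
    c=read_camera(n);save(c,n);np.save(n+".npy",cloud(c));print(n,c["position"],c["orientation"])
print(robot.state())
E
```

```text
scene [0.29382384 0.43870745 0.86214206] [-0.20247919  0.91621757 -0.3374536   0.07531678]
side [ 0.51172311 -0.76577943  0.7894667 ] [ 0.93438575 -0.03078746  0.01648912 -0.35454691]
{'t': 0.1, 'qpos': array([-1.32302996e+00,  2.76502603e-01,  1.50599865e+00, -2.63198142e-05,
        1.36069715e+00, -1.20982813e-01]), 'joint_vel': array([-1.94285228e-04,  1.92918423e-04, -2.04148591e-03, -1.32039241e-03,
       -8.87488782e-04, -5.69967199e-05]), 'effort': array([ 2.32007216e-03, -4.05455661e+01, -2.37780654e+01,  7.03354902e-02,
        2.99162278e-02, -5.07114657e-05]), 'tcp_pos': array([ 0.20721025, -0.53616039,  0.40391075]), 'orientation': array([ 9.83050279e-01,  1.83334406e-01, -6.37039969e-05, -8.00446171e-04]), 'ft_force': array([-0.70011523, -0.0925137 , -0.6454087 ]), 'ft_torque': array([ 0.01231002,  0.01490705, -0.03920203]), 'finger_force': 0.0, 'grip_width': 0.09385718263313994}
```

View pics/scene.png

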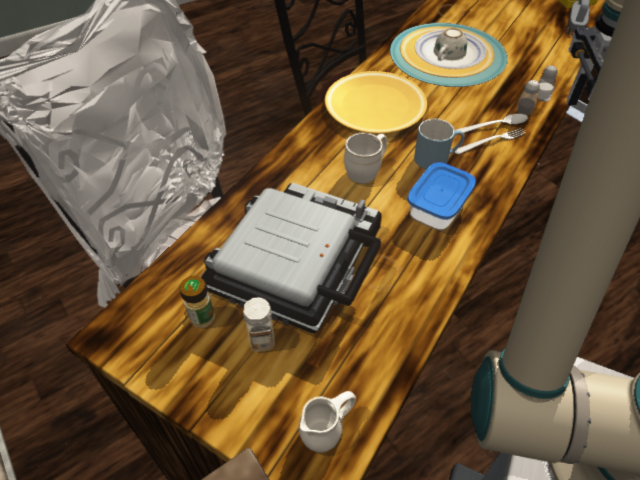

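View pics/side.png

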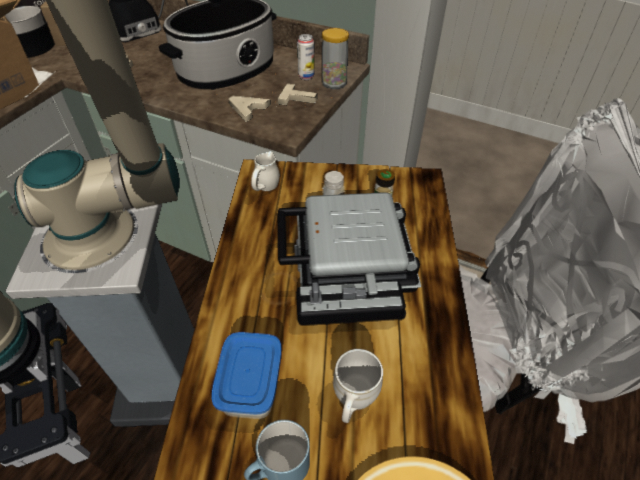

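The scene picture shows the lid shut with its handle at about (350,275). In the side picture the handle bar is at (283,235), the console around (350,300) and the selector grip near (316,290). Next I measure these points.

```bash
python3 - <<'E'
from h import *
P=np.load("side.npy");S=np.load("scene.npy");np.set_printoptions(precision=3,suppress=True)
for uv in [(281,215),(281,235),(281,258),(317,279),(317,290),(316,298),(350,300),(303,315),(402,315),(330,210),(390,210),(330,265),(400,265)]: print(uv,P[uv[1],uv[0]])
img=cv2.imread("pics/side.png")
cv2.imwrite("pics/sidecrop.png",cv2.resize(img[190:330,265:430],None,fx=4.5,fy=4.2,interpolation=cv2.INTER_CUBIC))
# handle: points z 0.08-0.10 front
A=np.concatenate([P.reshape(-1,3),S.reshape(-1,3)])
m=(A[:,2]>.115)&(A[:,2]<.18)&(A[:,0]>.3)&(A[:,0]<.8)&(abs(A[:,1])<.25)
print(m.sum())
def rect(Q,n):
    r=cv2.minAreaRect(Q[:,:2].astype(np.float32)*1000);print(n,r)
# console top z ~.06
B=P[270:325,290:412].reshape(-1,3);B=B[(abs(B[:,2]-.06)<.006)];rect(B,"console");
H=P[205:266,274:292].reshape(-1,3);H=H[(H[:,2]>.085)&(H[:,2]<.11)];rect(H,"handle");print(H.mean(0),len(H))
E
```

```text
(281, 215) [ 0.471 -0.062  0.097]
(281, 235) [ 0.471 -0.122  0.097]
(281, 258) [ 0.47  -0.182  0.095]
(317, 279) [ 0.541 -0.211  0.057]
(317, 290) [ 0.537 -0.266  0.096]
(316, 298) [ 0.535 -0.269  0.074]
(350, 300) [ 0.602 -0.268  0.06 ]
(303, 315) [ 0.509 -0.291  0.051]
(402, 315) [ 0.705 -0.289  0.028]
(330, 210) [ 0.578 -0.062  0.105]
(390, 210) [ 0.708 -0.071  0.107]
(330, 265) [ 0.566 -0.213  0.104]
(400, 265) [ 0.705 -0.216  0.096]
0
console ((616.5731811523438, -244.9594268798828), (107.78423309326172, 232.2892303466797), 85.7436294555664)
handle ((477.09991455078125, -114.71503448486328), (152.2483367919922, 28.98639488220215), 88.87734985351562)
[ 0.474 -0.12   0.094] 552
```

View pics/sidecrop.png

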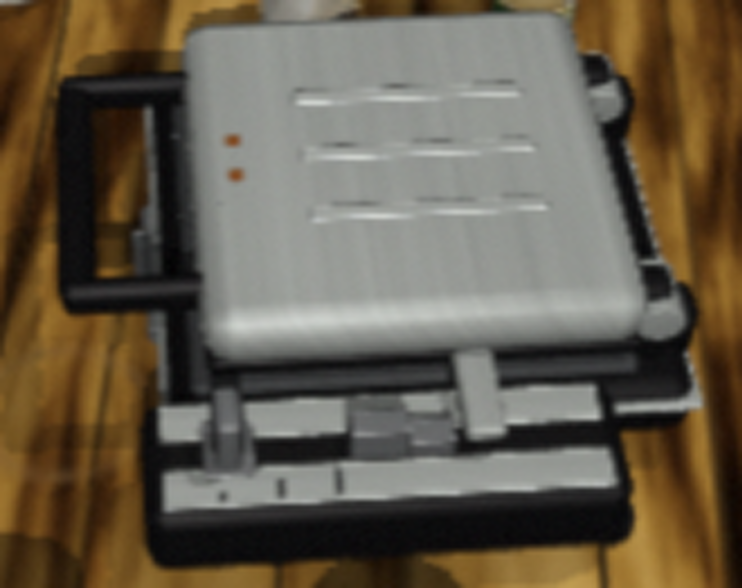

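The crop shows the lid shut. The grip is at crop (225,430), the front end of the slot, the stepped block is at (400,425), and the lid foot is just behind it at (480,400). Next I fit yaw and origin.

```bash
python3 - <<'E'
from h import *
P=np.load("side.npy");S=np.load("scene.npy");np.set_printoptions(precision=4,suppress=True)
# handle ridge per row, highest points
for n,X in (("side",P),("scene",S)):
    A=X.reshape(-1,3);m=(A[:,0]>.44)&(A[:,0]<.505)&(abs(A[:,1]+.12)<.05)&(A[:,2]>.085)&(A[:,2]<.11)
    H=A[m];f=np.polyfit(H[:,1]+.12,H[:,0],1);print(n,len(H),H.mean(0),f,np.percentile(H[:,0],[3,97]),H[:,2].max())
    m=(A[:,0]>.44)&(A[:,0]<.5)&(abs(A[:,1]+.12)<.12)&(A[:,2]>.085)&(A[:,2]<.11);print(" y ext",np.percentile(A[m][:,1],[1,99]))
    m=(abs(A[:,0]-.63)<.03)&(A[:,2]>.098)&(A[:,2]<.13)&(A[:,1]>-.3)&(A[:,1]<.05);print(" lid y",np.percentile(A[m][:,1],[1,99]))
    m=(abs(A[:,0]-.54)<.03)&(abs(A[:,1]+.262)<.025)&(A[:,2]>.085)&(A[:,2]<.105);G=A[m];print(" grip",len(G),G.min(0),G.max(0),G.mean(0))
# front lid edge slope: min x of lid top by y bins
A=P.reshape(-1,3)
for z0,z1,nm in((.09,.115,"lid"),):
    xs=[];ys=np.arange(-.2,-.03,.015)
    for y in ys:
        m=(abs(A[:,1]-y)<.006)&(A[:,2]>z0)&(A[:,2]<z1)&(A[:,0]>.51)&(A[:,0]<.8);xs.append((A[m][:,0].min(),A[m][:,0].max()))
    xs=np.array(xs);print(nm,xs.T,np.polyfit(ys,xs[:,0],1),np.polyfit(ys,xs[:,1],1))
E
```

```text
side 306 [ 0.4722 -0.1216  0.0946] [-0.0053  0.4722] [0.464  0.4806] 0.09943717862047352
 y ext [-0.1899 -0.0407]
 lid y [-0.2158  0.038 ]
 grip 89 [ 0.5283 -0.2704  0.0851] [ 0.5421 -0.2449  0.0972] [ 0.5351 -0.2601  0.0926]
scene 481 [ 0.4698 -0.1181  0.0944] [-0.0054  0.4698] [0.4623 0.4791] 0.09941258358323102
 y ext [-0.1847 -0.0348]
 lid y [-0.2108  0.0441]
 grip 79 [ 0.5271 -0.2702  0.0854] [ 0.5413 -0.2418  0.0989] [ 0.5334 -0.2536  0.0925]
lid [[0.5271 0.51   0.5104 0.5273 0.526  0.5267 0.5272 0.5257 0.5264 0.5271
  0.5102 0.5129]
 [0.7228 0.7331 0.7238 0.7238 0.7235 0.7227 0.7231 0.7234 0.7231 0.7227
  0.7214 0.731 ]] [-0.0099  0.5202] [-0.0061  0.7238]
```

Call:
servo_tool(deltas=[{"y": 0.2,"az": 0.08},{"y": 0.4,"az": 0.16},{"x": 0.1,"y": 0.6,"az": 0.24},{"x": 0.15,"y": 0.8,"az": 0.32},{"x": 0.2,"y": 1,"az": 0.4},{"x": 0.25,"y": 1,"az": 0.45},{"x": 0.25,"y": 1,"az": 0.45}])

```text
invalid input at $.deltas[0]: expected keys x, y, z, ax, ay, az, fingers
```

Call:
servo_tool(deltas=[{"x": 0.1,"y": 0.2,"az": 0.08},{"x": 0.2,"y": 0.4,"az": 0.16,"fingers": 44},{"x": 0.3,"y": 0.6,"az": 0.24,"fingers": 44},{"x": 0.4,"y": 0.8,"az": 0.319,"fingers": 44},{"x": 0.5,"y": 1,"az": 0.319,"fingers": 44},{"x": 0.5,"y": 1,"az": 0.319,"fingers": 44},{"x": 0.5,"y": 1,"az": 0.319,"fingers": 44}])

```text
invalid input at $.deltas[0]: expected keys x, y, z, ax, ay, az, fingers
```

Call:
servo_tool(deltas=[{"y": 0.12,"ay": -0.07,"z": -0.1},{"y": 0.12,"ay": -0.14,"z": -0.2},{"y": 0.12,"ay": -0.21,"z": -0.3},{"y": 0.12,"ay": -0.278,"z": -0.35},{"y": 0.12,"ay": -0.278,"z": -0.35},{"y": 0.12,"ay": -0.278,"z": -0.35}])

```text
invalid input at $.deltas[0]: expected keys x, y, z, ax, ay, az, fingers
```

```bash
cat > g.py <<'E'
from h import *
np.set_printoptions(precision=4,suppress=True)
def rep():
    s=robot.state();M=R.from_quat(s["orientation"]).as_matrix();p=np.array(s["tcp_pos"])
    print("t",s["t"],"q",s["qpos"],"tcp",p,"\nz",M[:,2],"y",M[:,1],"grasp",p+.18*M[:,2],"F",s["ft_force"],"w",s["grip_width"],s["finger_force"])
E
python3 - <<'E'
from g import *
rep()
E
```

```text
t 0.1 q [-1.323   0.2765  1.506  -0.      1.3607 -0.121 ] tcp [ 0.2072 -0.5362  0.4039] 
z [-0.0004  0.0016 -1.    ] y [ 0.3605 -0.9328 -0.0016] grasp [ 0.2071 -0.5359  0.2239] F [-0.7001 -0.0925 -0.6454] w 0.09385718263313994 0.0
```

All seven keys are needed in each row.

Call:
servo_tool(deltas=[{"x": 0,"y": 0.2,"z": 0,"ax": 0,"ay": 0,"az": 0.08,"fingers": 94},{"x": 0.05,"y": 0.4,"z": 0,"ax": 0,"ay": 0,"az": 0.16,"fingers": 94},{"x": 0.1,"y": 0.6,"z": 0,"ax": 0,"ay": 0,"az": 0.24,"fingers": 94},{"x": 0.15,"y": 0.8,"z": 0,"ax": 0,"ay": 0,"az": 0.32,"fingers": 94},{"x": 0.2,"y": 1,"z": 0,"ax": 0,"ay": 0,"az": 0.4,"fingers": 94},{"x": 0.25,"y": 1,"z": 0,"ax": 0,"ay": 0,"az": 0.45,"fingers": 94},{"x": 0.25,"y": 1,"z": 0,"ax": 0,"ay": 0,"az": 0.45,"fingers": 94}])

```text
t: 0.68
tcp_pos: [0.258, -0.3343, 0.4048]
orientation: [0.858, 0.514, 0.0, 0.0]
ft_force: [0.5, -0.1, 0.2]
grip_width: 0.0937
finger_force: 0.0
```

Call:
servo_tool(deltas=[{"x": 0.1,"y": 0.2,"z": 0,"ax": 0,"ay": 0,"az": 0.08,"fingers": 44},{"x": 0.2,"y": 0.4,"z": 0,"ax": 0,"ay": 0,"az": 0.16,"fingers": 44},{"x": 0.3,"y": 0.6,"z": 0,"ax": 0,"ay": 0,"az": 0.24,"fingers": 44},{"x": 0.4,"y": 0.8,"z": 0,"ax": 0,"ay": 0,"az": 0.319,"fingers": 44},{"x": 0.5,"y": 1,"z": 0,"ax": 0,"ay": 0,"az": 0.319,"fingers": 44},{"x": 0.5,"y": 1,"z": 0,"ax": 0,"ay": 0,"az": 0.319,"fingers": 44}])

```text
t: 1.18
tcp_pos: [0.3586, -0.1337, 0.4047]
orientation: [0.705, 0.709, 0.001, -0.0]
ft_force: [-0.4, -0.8, 1.2]
grip_width: 0.0575
finger_force: 0.0
```

Call:
servo_tool(deltas=[{"x": 0,"y": 0.12,"z": -0.1,"ax": 0,"ay": -0.07,"az": 0,"fingers": 44},{"x": 0,"y": 0.12,"z": -0.2,"ax": 0,"ay": -0.14,"az": 0,"fingers": 44},{"x": 0,"y": 0.12,"z": -0.3,"ax": 0,"ay": -0.21,"az": 0,"fingers": 44},{"x": 0,"y": 0.12,"z": -0.35,"ax": 0,"ay": -0.278,"az": 0,"fingers": 44},{"x": 0,"y": 0.12,"z": -0.35,"ax": 0,"ay": -0.278,"az": 0,"fingers": 44},{"x": 0,"y": 0.12,"z": -0.35,"ax": 0,"ay": -0.278,"az": 0,"fingers": 44}])

```text
t: 1.68
tcp_pos: [0.3568, -0.1131, 0.3343]
orientation: [0.69, 0.691, 0.152, 0.152]
ft_force: [0.4, -0.0, 1.4]
grip_width: 0.0436
finger_force: 0.0
```

```bash
python3 - <<'E'
from g import *
rep()
c=read_camera("wrist");save(c,"w1");P=cloud(c);A=P.reshape(-1,3)
m=(A[:,0]>.44)&(A[:,0]<.505)&(abs(A[:,1]+.115)<.04)&(A[:,2]>.085)&(A[:,2]<.11);print(m.sum(),A[m].mean(0),A[m].min(0),A[m].max(0))
E
```

```text
t 1.6833 q [-0.6225 -0.077   2.1536  0.3712  0.7403 -0.8593] tcp [ 0.3568 -0.1131  0.3343] 
z [ 0.4199 -0.0002 -0.9076] y [0.9076 0.0021 0.4199] grasp [ 0.4324 -0.1132  0.1709] F [ 0.4483 -0.0279  1.3743] w 0.043570106457353805 0.0
3285 [ 0.468  -0.1132  0.0938] [ 0.4607 -0.155   0.085 ] [ 0.4792 -0.075   0.0979]
```

View pics/w1.png

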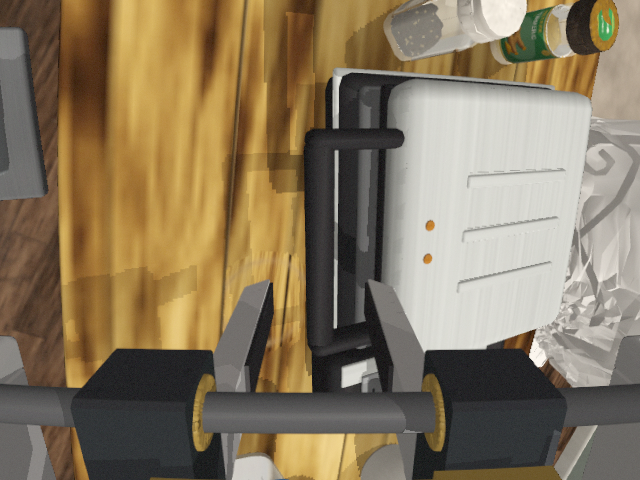

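The wrist view shows the handle bar at u≈320, between the open fingers (270 and 370), and the way is clear. I advance along the tool and close.

Call:
servo_tool(deltas=[{"x": 0.05,"y": 0,"z": -0.1,"ax": 0,"ay": 0,"az": 0,"fingers": 44},{"x": 0.095,"y": 0,"z": -0.2,"ax": 0,"ay": 0,"az": 0,"fingers": 44},{"x": 0.14,"y": 0,"z": -0.3,"ax": 0,"ay": 0,"az": 0,"fingers": 44},{"x": 0.17,"y": 0,"z": -0.36,"ax": 0,"ay": 0,"az": 0,"fingers": 44},{"x": 0.19,"y": 0,"z": -0.415,"ax": 0,"ay": 0,"az": 0,"fingers": 44},{"x": 0.19,"y": 0,"z": -0.415,"ax": 0,"ay": 0,"az": 0,"fingers": 30},{"x": 0.19,"y": 0,"z": -0.415,"ax": 0,"ay": 0,"az": 0,"fingers": 10},{"x": 0.19,"y": 0,"z": -0.415,"ax": 0,"ay": 0,"az": 0,"fingers": 10}])

```text
t: 2.4
tcp_pos: [0.3963, -0.1129, 0.2526]
orientation: [0.688, 0.692, 0.153, 0.154]
ft_force: [0.9, 0.3, -0.2]
grip_width: 0.0274
finger_force: 0.0
```

Call:
servo_tool(deltas=[{"x": 0,"y": 0,"z": 0,"ax": 0,"ay": 0,"az": 0,"fingers": 10},{"x": 0,"y": 0,"z": 0,"ax": 0,"ay": 0,"az": 0,"fingers": 10},{"x": 0,"y": 0,"z": 0,"ax": 0,"ay": 0,"az": 0,"fingers": 10}])

```text
t: 2.65
tcp_pos: [0.3948, -0.1126, 0.2521]
orientation: [0.688, 0.693, 0.152, 0.154]
ft_force: [-5.2, -2.4, 1.5]
grip_width: 0.0179
finger_force: 30.0
```

```bash
python3 - <<'E'
from g import *
rep()
b=np.array([.735,.070])
a0=np.arctan2(.018,.264)
for a in np.r_[0,.05:1.06:.1]:
    d=.265*np.array([-np.cos(a+a0)+np.cos(a0),np.sin(a+a0)-np.sin(a0)]);print(round(a,2),d,d/.2)
E
```

```text
t 2.65 q [-0.5533  0.107   2.2379  0.5097  0.4707 -0.9795] tcp [ 0.3948 -0.1126  0.2521] 
z [ 0.4231 -0.0012 -0.9061] y [0.9061 0.0072 0.423 ] grasp [ 0.471  -0.1128  0.089 ] F [-5.2244 -2.414   1.5147] w 0.017931389528469805 30.000922679901123
0.0 [0. 0.] [0. 0.]
0.05 [0.0012 0.0132] [0.0062 0.066 ]
0.15 [0.0057 0.0393] [0.0283 0.1965]
0.25 [0.0127 0.0648] [0.0634 0.3242]
0.35 [0.0222 0.0896] [0.1111 0.4478]
0.45 [0.0342 0.1132] [0.1708 0.566 ]
0.55 [0.0484 0.1355] [0.2421 0.6777]
0.65 [0.0648 0.1563] [0.3241 0.7816]
0.75 [0.0832 0.1754] [0.4161 0.8769]
0.85 [0.1034 0.1925] [0.5172 0.9625]
0.95 [0.1253 0.2075] [0.6263 1.0376]
1.05 [0.1485 0.2203] [0.7424 1.1014]
```

Call:
servo_tool(deltas=[{"x": 0.003,"y": 0,"z": 0.033,"ax": 0,"ay": 0,"az": 0,"fingers": 10},{"x": 0.006,"y": 0,"z": 0.066,"ax": 0,"ay": 0,"az": 0,"fingers": 10},{"x": 0.016,"y": 0,"z": 0.131,"ax": 0,"ay": 0,"az": 0,"fingers": 10},{"x": 0.028,"y": 0,"z": 0.196,"ax": 0,"ay": 0,"az": 0,"fingers": 10},{"x": 0.045,"y": 0,"z": 0.26,"ax": 0,"ay": 0,"az": 0,"fingers": 10},{"x": 0.063,"y": 0,"z": 0.324,"ax": 0,"ay": 0,"az": 0,"fingers": 10}])

```text
t: 3.15
tcp_pos: [0.4065, -0.1125, 0.3165]
orientation: [0.688, 0.693, 0.151, 0.152]
ft_force: [-1.3, -5.7, -8.4]
grip_width: 0.0183
finger_force: 30.0
```

```bash
python3 - <<'E'
from g import *
rep()
E
```

```text
t 3.15 q [-0.5337  0.0234  2.1118  0.3539  0.6589 -0.7844] tcp [ 0.4065 -0.1125  0.3165] 
z [ 0.4186 -0.0009 -0.9082] y [0.9081 0.0077 0.4186] grasp [ 0.4818 -0.1127  0.153 ] F [-1.3301 -5.7394 -8.4015] w 0.01832754883488231 29.99830037355423
```

Call:
servo_tool(deltas=[{"x": 0.023,"y": 0,"z": 0.063,"ax": 0,"ay": 0,"az": 0,"fingers": 10},{"x": 0.048,"y": 0,"z": 0.124,"ax": 0,"ay": 0,"az": 0,"fingers": 10},{"x": 0.076,"y": 0,"z": 0.184,"ax": 0,"ay": 0,"az": 0,"fingers": 10},{"x": 0.107,"y": 0,"z": 0.242,"ax": 0,"ay": 0,"az": 0,"fingers": 10},{"x": 0.142,"y": 0,"z": 0.299,"ax": 0,"ay": 0,"az": 0,"fingers": 10},{"x": 0.179,"y": 0,"z": 0.354,"ax": 0,"ay": 0,"az": 0,"fingers": 10},{"x": 0.219,"y": 0,"z": 0.407,"ax": 0,"ay": 0,"az": 0,"fingers": 10},{"x": 0.261,"y": 0,"z": 0.457,"ax": 0,"ay": 0,"az": 0,"fingers": 10}])

```text
t: 3.82
tcp_pos: [0.4549, -0.112, 0.407]
orientation: [0.688, 0.695, 0.146, 0.148]
ft_force: [-22.6, -6.0, 7.6]
grip_width: 0.0181
finger_force: 30.0
```

Call:
servo_tool(deltas=[{"x": 0.045,"y": 0,"z": 0.049,"ax": 0,"ay": 0,"az": 0,"fingers": 10},{"x": 0.092,"y": 0,"z": 0.096,"ax": 0,"ay": 0,"az": 0,"fingers": 10},{"x": 0.142,"y": 0,"z": 0.14,"ax": 0,"ay": 0,"az": 0,"fingers": 10},{"x": 0.193,"y": 0,"z": 0.181,"ax": 0,"ay": 0,"az": 0,"fingers": 10},{"x": 0.246,"y": 0,"z": 0.22,"ax": 0,"ay": 0,"az": 0,"fingers": 10},{"x": 0.302,"y": 0,"z": 0.256,"ax": 0,"ay": 0,"az": 0,"fingers": 10},{"x": 0.36,"y": 0,"z": 0.289,"ax": 0,"ay": 0,"az": 0,"fingers": 10},{"x": 0.36,"y": 0,"z": 0.289,"ax": 0,"ay": 0,"az": 0,"fingers": 10}])

```text
t: 4.48
tcp_pos: [0.5319, -0.1118, 0.4677]
orientation: [0.688, 0.693, 0.153, 0.153]
ft_force: [-4.2, 0.2, 5.6]
grip_width: 0.0179
finger_force: 30.0
```

```bash
python3 - <<'E'
from g import *
rep()
c=read_camera("side");save(c,"s2")
E
```

```text
t 4.4833 q [-0.393   0.0835  1.639   0.1914  1.021  -0.4667] tcp [ 0.5319 -0.1118  0.4677] 
z [ 0.4224  0.0005 -0.9064] y [0.9064 0.0063 0.4224] grasp [ 0.608  -0.1118  0.3045] F [-4.1815  0.1894  5.5996] w 0.017865525395394093 30.003214180469513
```

View pics/s2.png

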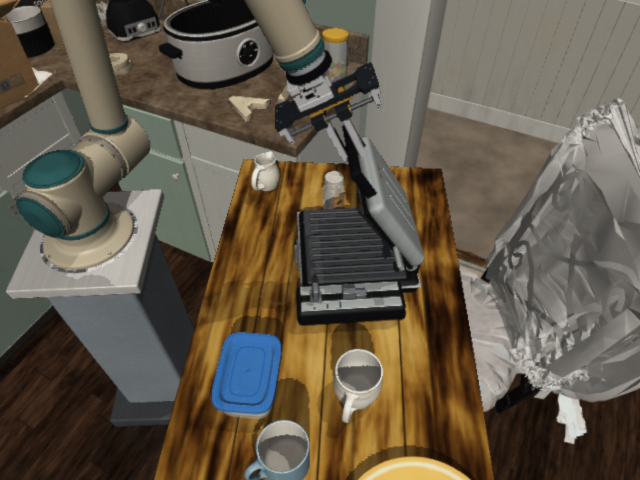

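The lid is up at about 1.0 rad, held by the handle at (345,140), with the grip still at the front at (316,290). I release the handle, back off and check that the lid stays.

Call:
servo_tool(deltas=[{"x": 0,"y": 0,"z": 0,"ax": 0,"ay": 0,"az": 0,"fingers": 46},{"x": 0,"y": 0,"z": 0,"ax": 0,"ay": 0,"az": 0,"fingers": 46},{"x": 0,"y": 0,"z": 0,"ax": 0,"ay": 0,"az": 0,"fingers": 46},{"x": 0,"y": 0,"z": 0,"ax": 0,"ay": 0,"az": 0,"fingers": 46},{"x": -0.06,"y": 0,"z": 0.12,"ax": 0,"ay": 0,"az": 0,"fingers": 46},{"x": -0.12,"y": 0,"z": 0.26,"ax": 0,"ay": 0,"az": 0,"fingers": 46},{"x": -0.18,"y": 0,"z": 0.39,"ax": 0,"ay": 0,"az": 0,"fingers": 46},{"x": -0.18,"y": 0,"z": 0.39,"ax": 0,"ay": 0,"az": 0,"fingers": 46}])

```text
t: 5.2
tcp_pos: [0.4954, -0.1124, 0.5498]
orientation: [0.687, 0.692, 0.155, 0.159]
ft_force: [1.3, 0.2, 1.4]
grip_width: 0.0459
finger_force: 0.0
```

Call:
servo_tool(deltas=[{"x": -0.18,"y": 0,"z": 0,"ax": 0,"ay": 0,"az": 0,"fingers": 0},{"x": -0.36,"y": -0.15,"z": 0,"ax": 0,"ay": 0,"az": 0,"fingers": 0},{"x": -0.42,"y": -0.3,"z": -0.1,"ax": 0,"ay": 0,"az": 0,"fingers": 0},{"x": -0.42,"y": -0.45,"z": -0.25,"ax": 0,"ay": 0,"az": 0,"fingers": 0},{"x": -0.42,"y": -0.6,"z": -0.45,"ax": 0,"ay": 0,"az": 0,"fingers": 0},{"x": -0.42,"y": -0.75,"z": -0.65,"ax": 0,"ay": 0,"az": 0,"fingers": 0},{"x": -0.42,"y": -0.75,"z": -0.85,"ax": 0,"ay": 0,"az": 0,"fingers": 0},{"x": -0.42,"y": -0.75,"z": -0.85,"ax": 0,"ay": 0,"az": 0,"fingers": 0}])

```text
t: 5.87
tcp_pos: [0.4103, -0.2629, 0.3673]
orientation: [0.69, 0.692, 0.152, 0.149]
ft_force: [-0.7, -0.4, -0.8]
grip_width: 0.0004
finger_force: 0.0
```

```bash
python3 - <<'E'
from g import *
rep()
c=read_camera("side");save(c,"s3");A=cloud(c).reshape(-1,3)
m=(abs(A[:,0]-.54)<.04)&(abs(A[:,1]+.262)<.025)&(A[:,2]>.085)&(A[:,2]<.105);G=A[m];print(" grip",len(G),G.min(0),G.max(0),G.mean(0))
m=(abs(A[:,0]-.61)<.12)&(abs(A[:,1]+.113)<.03)&(A[:,2]>.25)&(A[:,2]<.36);G=A[m];print("hi",len(G),G[np.argmax(G[:,2])] if len(G) else 0)
E
```

```text
t 5.8667 q [-0.8381  0.0876  1.8925  0.4067  0.9098 -1.0511] tcp [ 0.4103 -0.2629  0.3673] 
z [ 0.4158  0.0047 -0.9094] y [0.9094 0.0008 0.4159] grasp [ 0.4851 -0.2621  0.2036] F [-0.7418 -0.4312 -0.7734] w 0.00041542215084698457 0.0
 grip 89 [ 0.5282 -0.2708  0.0852] [ 0.542  -0.2446  0.0979] [ 0.535  -0.26    0.0926]
hi 551 [ 0.6036 -0.1137  0.3132]
```

View pics/s3.png

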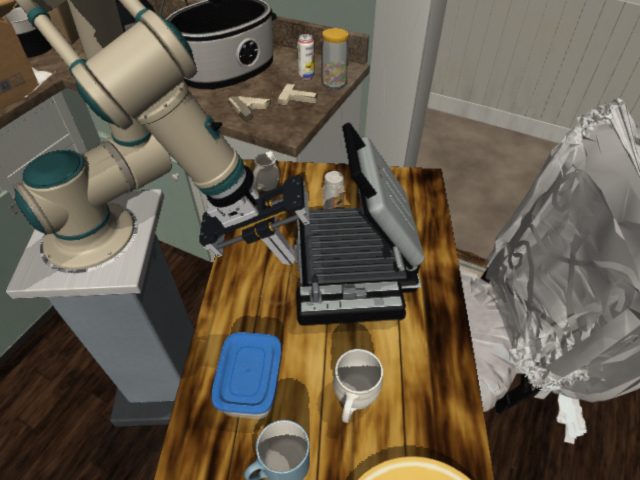

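The lid stays up with its handle at (350,140), and the closed fingers are in front of the selector at (290,255). I lower them, then push back.

Call:
servo_tool(deltas=[{"x": 0,"y": 0,"z": -0.15,"ax": 0,"ay": 0,"az": 0,"fingers": 0},{"x": 0,"y": 0,"z": -0.3,"ax": 0,"ay": 0,"az": 0,"fingers": 0},{"x": 0,"y": 0,"z": -0.45,"ax": 0,"ay": 0,"az": 0,"fingers": 0},{"x": 0,"y": 0,"z": -0.52,"ax": 0,"ay": 0,"az": 0,"fingers": 0},{"x": 0,"y": 0,"z": -0.57,"ax": 0,"ay": 0,"az": 0,"fingers": 0},{"x": 0,"y": 0,"z": -0.57,"ax": 0,"ay": 0,"az": 0,"fingers": 0}])

```text
t: 6.42
tcp_pos: [0.4119, -0.2619, 0.2582]
orientation: [0.689, 0.692, 0.153, 0.152]
ft_force: [0.5, 0.8, 0.6]
grip_width: 0.0002
finger_force: 0.0
```

Call:
servo_tool(deltas=[{"x": 0.05,"y": 0,"z": 0,"ax": 0,"ay": 0,"az": 0,"fingers": 0},{"x": 0.1,"y": 0,"z": 0,"ax": 0,"ay": 0,"az": 0,"fingers": 0},{"x": 0.15,"y": 0,"z": 0,"ax": 0,"ay": 0,"az": 0,"fingers": 0},{"x": 0.2,"y": 0,"z": 0,"ax": 0,"ay": 0,"az": 0,"fingers": 0},{"x": 0.2,"y": 0,"z": 0,"ax": 0,"ay": 0,"az": 0,"fingers": 0}])

```text
t: 6.83
tcp_pos: [0.4544, -0.2628, 0.2609]
orientation: [0.687, 0.693, 0.153, 0.155]
ft_force: [0.1, 0.9, 0.0]
grip_width: 0.0005
finger_force: 0.0
```

```bash
cat >> g.py <<'E'
def grip():
    c=read_camera("side");A=cloud(c).reshape(-1,3)
    m=(abs(A[:,0]-.56)<.06)&(abs(A[:,1]+.262)<.025)&(A[:,2]>.082)&(A[:,2]<.102);G=A[m];print("grip",len(G),np.percentile(G[:,0],[2,50,98]))
    return c
E
python3 - <<'E'
from g import *
rep();grip()
E
```

```text
t 6.8333 q [-0.7659  0.2591  1.9914  0.5223  0.6298 -1.1593] tcp [ 0.4544 -0.2628  0.2609] 
z [ 0.4255 -0.0016 -0.905 ] y [0.9049 0.008  0.4255] grasp [ 0.531  -0.2631  0.098 ] F [0.1262 0.8815 0.0085] w 0.0005249143046692629 0.0
grip 179 [0.5212 0.5466 0.5587]
```

Call:
servo_tool(deltas=[{"x": 0.03,"y": 0,"z": -0.02,"ax": 0,"ay": 0,"az": 0,"fingers": 0},{"x": 0.07,"y": 0,"z": -0.02,"ax": 0,"ay": 0,"az": 0,"fingers": 0},{"x": 0.11,"y": 0,"z": -0.02,"ax": 0,"ay": 0,"az": 0,"fingers": 0},{"x": 0.13,"y": 0,"z": -0.02,"ax": 0,"ay": 0,"az": 0,"fingers": 0},{"x": 0.13,"y": 0,"z": -0.02,"ax": 0,"ay": 0,"az": 0,"fingers": 0}])

```text
t: 7.3
tcp_pos: [0.4789, -0.2622, 0.2554]
orientation: [0.688, 0.693, 0.153, 0.153]
ft_force: [0.8, 0.3, -0.2]
grip_width: 0.0004
finger_force: 0.0
```

```bash
python3 - <<'E'
from g import *
rep();c=grip();cv2.imwrite("pics/s4.png",cv2.resize(c["pixels"][120:330,250:430,::-1],None,fx=2.8,fy=2.8,interpolation=cv2.INTER_CUBIC))
E
```

```text
t 7.3 q [-0.7288  0.2926  1.9562  0.5069  0.6203 -1.111 ] tcp [ 0.4789 -0.2622  0.2554] 
z [ 0.4229  0.0007 -0.9062] y [0.9062 0.0063 0.4229] grasp [ 0.555  -0.2621  0.0923] F [ 0.799   0.3491 -0.1946] w 0.00039913969542536987 0.012681726511800662
grip 183 [0.5409 0.5671 0.5807]
```

View pics/s4.png

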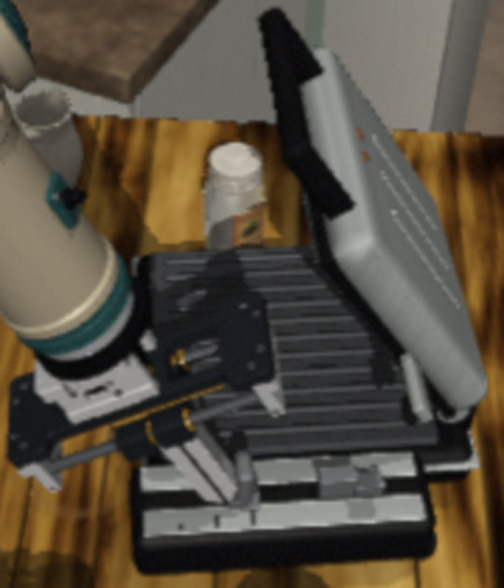

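The fingertips are pushing the grip at crop (243,480). It has moved about 39 mm, near the last tick mark at (255,517). I continue in small steps until the force rises at the stop.

Call:
servo_tool(deltas=[{"x": 0.02,"y": 0,"z": 0,"ax": 0,"ay": 0,"az": 0,"fingers": 0},{"x": 0.04,"y": 0,"z": 0,"ax": 0,"ay": 0,"az": 0,"fingers": 0},{"x": 0.055,"y": 0,"z": 0,"ax": 0,"ay": 0,"az": 0,"fingers": 0},{"x": 0.065,"y": 0,"z": 0,"ax": 0,"ay": 0,"az": 0,"fingers": 0},{"x": 0.065,"y": 0,"z": 0,"ax": 0,"ay": 0,"az": 0,"fingers": 0}])

```text
t: 7.77
tcp_pos: [0.4867, -0.2622, 0.256]
orientation: [0.687, 0.695, 0.149, 0.151]
ft_force: [-32.8, -4.6, 20.7]
grip_width: 0.0006
finger_force: 16.3
```

```bash
python3 - <<'E'
from g import *
rep();grip()
E
```

```text
t 7.7667 q [-0.7158  0.3006  1.9388  0.483   0.6269 -1.0825] tcp [ 0.4867 -0.2622  0.256 ] 
z [ 0.4153 -0.0001 -0.9097] y [0.9096 0.0116 0.4153] grasp [ 0.5614 -0.2623  0.0922] F [-32.8019  -4.6304  20.745 ] w 0.0006067600139573006 16.33733332157135
grip 174 [0.5484 0.5731 0.5853]
```

End stop reached: the force rose to 33 N. I back off, go back in front of the handle and check the selector.

Call:
servo_tool(deltas=[{"x": -0.05,"y": 0,"z": 0,"ax": 0,"ay": 0,"az": 0,"fingers": 0},{"x": -0.2,"y": 0,"z": 0.1,"ax": 0,"ay": 0,"az": 0,"fingers": 0},{"x": -0.4,"y": 0,"z": 0.25,"ax": 0,"ay": 0,"az": 0,"fingers": 0},{"x": -0.4,"y": 0,"z": 0.45,"ax": 0,"ay": 0,"az": 0,"fingers": 0},{"x": -0.4,"y": 0.15,"z": 0.65,"ax": 0,"ay": 0,"az": 0,"fingers": 0},{"x": -0.4,"y": 0.3,"z": 0.85,"ax": 0,"ay": 0,"az": 0,"fingers": 30},{"x": -0.4,"y": 0.5,"z": 1,"ax": 0,"ay": 0,"az": 0,"fingers": 46},{"x": -0.4,"y": 0.5,"z": 1,"ax": 0,"ay": 0,"az": 0,"fingers": 46}])

```text
t: 8.48
tcp_pos: [0.411, -0.1609, 0.4597]
orientation: [0.688, 0.692, 0.154, 0.157]
ft_force: [0.1, -0.7, 0.5]
grip_width: 0.0172
finger_force: 0.0
```

Call:
servo_tool(deltas=[{"x": 0,"y": 0.12,"z": 0.2,"ax": 0,"ay": 0,"az": 0,"fingers": 46},{"x": 0,"y": 0.25,"z": 0.48,"ax": 0,"ay": 0,"az": 0,"fingers": 46},{"x": 0.15,"y": 0.25,"z": 0.48,"ax": 0,"ay": 0,"az": 0,"fingers": 46},{"x": 0.3,"y": 0.25,"z": 0.48,"ax": 0,"ay": 0,"az": 0,"fingers": 46},{"x": 0.3,"y": 0.25,"z": 0.48,"ax": 0,"ay": 0,"az": 0,"fingers": 46}])

```text
t: 8.9
tcp_pos: [0.4748, -0.1118, 0.5542]
orientation: [0.687, 0.693, 0.155, 0.157]
ft_force: [0.8, -1.2, -0.2]
grip_width: 0.0453
finger_force: 0.0
```

```bash
python3 - <<'E'
from g import *
rep();c=grip()
A=cloud(c).reshape(-1,3)
m=(abs(A[:,0]-.61)<.05)&(abs(A[:,1]+.113)<.03)&(A[:,2]>.27)&(A[:,2]<.33);G=A[m];print("bar",len(G),G.min(0),G.max(0),G[np.argmax(G[:,2])])
w=read_camera("wrist");save(w,"w5");A=cloud(w).reshape(-1,3)
m=(abs(A[:,0]-.61)<.03)&(abs(A[:,1]+.113)<.04)&(A[:,2]>.27)&(A[:,2]<.33);G=A[m];print("bar w",len(G),G.min(0),G.max(0),G.mean(0),G[np.argmax(G[:,2])])
E
```

```text
t 8.9 q [-0.448  -0.0338  1.5549  0.1989  1.2212 -0.4868] tcp [ 0.4748 -0.1118  0.5542] 
z [ 0.43   -0.0007 -0.9028] y [0.9028 0.0085 0.43  ] grasp [ 0.5522 -0.112   0.3917] F [ 0.7556 -1.1592 -0.1992] w 0.04532012589393339 0.0
grip 86 [0.574  0.5795 0.5857]
bar 218 [ 0.5976 -0.1429  0.3014] [ 0.617  -0.0833  0.3132] [ 0.6078 -0.1398  0.3132]
bar w 3129 [ 0.5982 -0.1529  0.2958] [ 0.6171 -0.073   0.3131] [ 0.605  -0.1112  0.3077] [ 0.6056 -0.0868  0.3131]
```

View pics/w5.png

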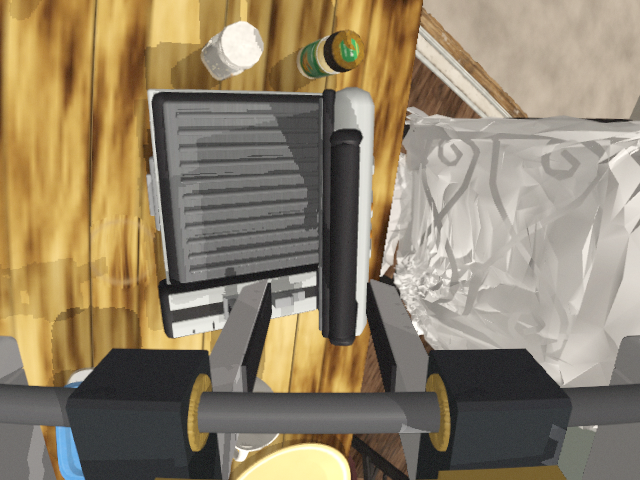

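The wrist view shows the bar at u≈343, between the fingers, and the selector moved to the back. I compare the selector's travel with its start picture, using the same statistics.

```bash
python3 - <<'E'
from g import *
c=read_camera("side");N=cloud(c);O=np.load("side.npy")
for z0,z1,nm in((.085,.102,"grip"),):
  for A in (O,N):
    for n in range(2):
        B=A.reshape(-1,3);m=(abs(B[:,0]-.56)<.06)&(abs(B[:,1]+.262)<.025)&(B[:,2]>z0)&(B[:,2]<z1);G=B[m]
    print(nm,len(G),np.percentile(G[:,0],[2,50,98]),G.mean(0))
# top block z~.078
for A in (O,N):
    B=A.reshape(-1,3);m=(B[:,0]>.57)&(B[:,0]<.70)&(abs(B[:,1]+.245)<.02)&(B[:,2]>.073)&(B[:,2]<.082);G=B[m];print("step",len(G),np.percentile(G[:,0],[2,50,98]))
def grey(img,y):pass
E
```

```text
grip 89 [0.5286 0.5354 0.5419] [ 0.5351 -0.2601  0.0926]
grip 80 [0.5739 0.5795 0.5859] [ 0.5798 -0.26    0.0924]
step 251 [0.587  0.639  0.6527]
step 90 [0.5748 0.6456 0.658 ]
```

The selector started about 4 mm in and now stands at 0.580. The expected end stop is 0.581, and it stalled stiffly there, so it is at the stop. I regrasp the handle.

Call:
servo_tool(deltas=[{"x": 0.08,"y": 0,"z": 0,"ax": 0,"ay": 0,"az": 0,"fingers": 46},{"x": 0.13,"y": 0,"z": -0.1,"ax": 0,"ay": 0,"az": 0,"fingers": 46},{"x": 0.18,"y": 0,"z": -0.21,"ax": 0,"ay": 0,"az": 0,"fingers": 46},{"x": 0.23,"y": 0,"z": -0.32,"ax": 0,"ay": 0,"az": 0,"fingers": 46},{"x": 0.265,"y": 0,"z": -0.39,"ax": 0,"ay": 0,"az": 0,"fingers": 46},{"x": 0.285,"y": 0,"z": -0.435,"ax": 0,"ay": 0,"az": 0,"fingers": 46},{"x": 0.285,"y": 0,"z": -0.435,"ax": 0,"ay": 0,"az": 0,"fingers": 46}])

```text
t: 9.63
tcp_pos: [0.5283, -0.1126, 0.4619]
orientation: [0.689, 0.692, 0.152, 0.151]
ft_force: [0.2, -0.3, 0.5]
grip_width: 0.0458
finger_force: 0.0
```

Call:
servo_tool(deltas=[{"x": 0,"y": 0,"z": 0,"ax": 0,"ay": 0,"az": 0,"fingers": 25},{"x": 0,"y": 0,"z": 0,"ax": 0,"ay": 0,"az": 0,"fingers": 10},{"x": 0,"y": 0,"z": 0,"ax": 0,"ay": 0,"az": 0,"fingers": 10},{"x": 0,"y": 0,"z": 0,"ax": 0,"ay": 0,"az": 0,"fingers": 10},{"x": 0,"y": 0,"z": 0,"ax": 0,"ay": 0,"az": 0,"fingers": 10},{"x": 0,"y": 0,"z": 0,"ax": 0,"ay": 0,"az": 0,"fingers": 10}])

```text
t: 10.13
tcp_pos: [0.5282, -0.1125, 0.4661]
orientation: [0.688, 0.692, 0.153, 0.155]
ft_force: [0.3, -1.0, 3.5]
grip_width: 0.0182
finger_force: 30.0
```

```bash
python3 - <<'E'
from g import *
rep()
s=robot.state();M=R.from_quat(s["orientation"]).as_matrix();g=s["tcp_pos"]+.18*M[:,2]
v=np.array([.735-g[0],g[2]-.07]);th=np.arctan2(v[1],v[0]);a0=np.arctan2(.018,.264);print("r",np.hypot(*v),"lid",th-a0)
e=lambda a:np.array([.735-.265*np.cos(a+a0),.07+.265*np.sin(a+a0)])
b=e(th-a0)
for a in [.95,.9,.85,.8,.75,.7,.65,.6,.55,.5,.45,.4,.35,.3,.26,.23,.21,.19]: print(a,((e(a)-b)/.2).round(3),((e(a)-e(.6))/.2).round(3))
E
```

```text
t 10.1333 q [-0.3973  0.0779  1.65    0.1943  1.0124 -0.4729] tcp [ 0.5282 -0.1125  0.4661] 
z [ 0.4258 -0.0011 -0.9048] y [0.9048 0.0062 0.4258] grasp [ 0.6049 -0.1127  0.3032] F [ 0.2661 -1.039   3.4781] w 0.018229486965233504 30.000442564487457
r 0.2670855621775839 lid 0.9937885033790813
0.95 [-0.05  -0.029] [0.345 0.307]
0.9 [-0.106 -0.066] [0.289 0.271]
0.85 [-0.159 -0.104] [0.235 0.232]
0.8 [-0.211 -0.146] [0.184 0.19 ]
0.75 [-0.26 -0.19] [0.134 0.146]
0.7 [-0.307 -0.237] [0.087 0.1  ]
0.65 [-0.352 -0.285] [0.042 0.051]
0.6 [-0.395 -0.336] [0. 0.]
0.55 [-0.434 -0.389] [-0.04  -0.053]
0.5 [-0.471 -0.444] [-0.077 -0.108]
0.45 [-0.506 -0.501] [-0.111 -0.165]
0.4 [-0.537 -0.559] [-0.142 -0.223]
0.35 [-0.565 -0.619] [-0.171 -0.283]
0.3 [-0.591 -0.68 ] [-0.196 -0.344]
0.26 [-0.609 -0.73 ] [-0.214 -0.394]
0.23 [-0.621 -0.768] [-0.226 -0.432]
0.21 [-0.629 -0.793] [-0.234 -0.457]
0.19 [-0.636 -0.819] [-0.241 -0.483]
```

Gripped again. Lowering at 0.05 rad per row.

Call:
servo_tool(deltas=[{"x": -0.05,"y": 0,"z": -0.029,"ax": 0,"ay": 0,"az": 0,"fingers": 10},{"x": -0.106,"y": 0,"z": -0.066,"ax": 0,"ay": 0,"az": 0,"fingers": 10},{"x": -0.159,"y": 0,"z": -0.104,"ax": 0,"ay": 0,"az": 0,"fingers": 10},{"x": -0.211,"y": 0,"z": -0.146,"ax": 0,"ay": 0,"az": 0,"fingers": 10},{"x": -0.26,"y": 0,"z": -0.19,"ax": 0,"ay": 0,"az": 0,"fingers": 10},{"x": -0.307,"y": 0,"z": -0.237,"ax": 0,"ay": 0,"az": 0,"fingers": 10},{"x": -0.352,"y": 0,"z": -0.285,"ax": 0,"ay": 0,"az": 0,"fingers": 10},{"x": -0.395,"y": 0,"z": -0.336,"ax": 0,"ay": 0,"az": 0,"fingers": 10}])

```text
t: 10.8
tcp_pos: [0.4493, -0.1124, 0.3987]
orientation: [0.688, 0.692, 0.154, 0.156]
ft_force: [1.5, 0.7, 1.7]
grip_width: 0.0179
finger_force: 30.0
```

Call:
servo_tool(deltas=[{"x": -0.04,"y": 0,"z": -0.053,"ax": 0,"ay": 0,"az": 0,"fingers": 10},{"x": -0.077,"y": 0,"z": -0.108,"ax": 0,"ay": 0,"az": 0,"fingers": 10},{"x": -0.111,"y": 0,"z": -0.165,"ax": 0,"ay": 0,"az": 0,"fingers": 10},{"x": -0.142,"y": 0,"z": -0.223,"ax": 0,"ay": 0,"az": 0,"fingers": 10},{"x": -0.171,"y": 0,"z": -0.283,"ax": 0,"ay": 0,"az": 0,"fingers": 10},{"x": -0.185,"y": 0,"z": -0.315,"ax": 0,"ay": 0,"az": 0,"fingers": 10},{"x": -0.196,"y": 0,"z": -0.344,"ax": 0,"ay": 0,"az": 0,"fingers": 10},{"x": -0.196,"y": 0,"z": -0.344,"ax": 0,"ay": 0,"az": 0,"fingers": 10}])

```text
t: 11.47
tcp_pos: [0.4098, -0.1124, 0.328]
orientation: [0.689, 0.692, 0.153, 0.153]
ft_force: [6.3, -0.3, -7.0]
grip_width: 0.0177
finger_force: 30.0
```

```bash
cat >> g.py <<'E'
def lid():
    s=robot.state();M=R.from_quat(s["orientation"]).as_matrix();g=s["tcp_pos"]+.18*M[:,2]
    v=np.array([.735-g[0],g[2]-.07]);print("r",np.hypot(*v),"lid",np.arctan2(v[1],v[0])-np.arctan2(.018,.264))
E
python3 - <<'E'
from g import *
rep();lid();grip()
E
```

```text
t 11.4667 q [-0.5302  0.0128  2.0886  0.3438  0.6871 -0.7636] tcp [ 0.4098 -0.1124  0.328 ] 
z [ 0.4227  0.     -0.9063] y [0.9063 0.0052 0.4227] grasp [ 0.4859 -0.1124  0.1649] F [ 6.327  -0.2592 -6.9795] w 0.017742202967534582 29.996861815452576
r 0.2665569861072095 lid 0.29594335618189116
grip 87 [0.5739 0.5793 0.5858]
```

Call:
servo_tool(deltas=[{"x": -0.01,"y": 0,"z": -0.025,"ax": 0,"ay": 0,"az": 0,"fingers": 10},{"x": -0.018,"y": 0,"z": -0.05,"ax": 0,"ay": 0,"az": 0,"fingers": 10},{"x": -0.025,"y": 0,"z": -0.072,"ax": 0,"ay": 0,"az": 0,"fingers": 10},{"x": -0.03,"y": 0,"z": -0.09,"ax": 0,"ay": 0,"az": 0,"fingers": 10},{"x": -0.035,"y": 0,"z": -0.105,"ax": 0,"ay": 0,"az": 0,"fingers": 10},{"x": -0.039,"y": 0,"z": -0.12,"ax": 0,"ay": 0,"az": 0,"fingers": 10},{"x": -0.042,"y": 0,"z": -0.129,"ax": 0,"ay": 0,"az": 0,"fingers": 10},{"x": -0.042,"y": 0,"z": -0.129,"ax": 0,"ay": 0,"az": 0,"fingers": 10}])

```text
t: 12.18
tcp_pos: [0.4015, -0.1124, 0.3028]
orientation: [0.688, 0.692, 0.153, 0.154]
ft_force: [2.8, 1.5, -0.6]
grip_width: 0.0179
finger_force: 30.0
```

```bash
python3 - <<'E'
from g import *
rep();lid()
E
```

```text
t 12.1833 q [-0.5428  0.0342  2.1448  0.387   0.6179 -0.8265] tcp [ 0.4015 -0.1124  0.3028] 
z [ 0.4233  0.     -0.906 ] y [0.906  0.0056 0.4233] grasp [ 0.4777 -0.1124  0.1397] F [ 2.7992  1.4649 -0.5862] w 0.017940356812693962 29.998759925365448
r 0.26654043411193606 lid 0.19655168622481067
```

The weight has come off the hand (−7 N to −0.6 N), so the lid is at its rest. I lower a last 1 mm, then open and back off along the tool.

Call:
servo_tool(deltas=[{"x": -0.001,"y": 0,"z": -0.005,"ax": 0,"ay": 0,"az": 0,"fingers": 10},{"x": -0.001,"y": 0,"z": -0.005,"ax": 0,"ay": 0,"az": 0,"fingers": 10},{"x": -0.001,"y": 0,"z": -0.005,"ax": 0,"ay": 0,"az": 0,"fingers": 44},{"x": -0.001,"y": 0,"z": -0.005,"ax": 0,"ay": 0,"az": 0,"fingers": 44},{"x": -0.001,"y": 0,"z": -0.005,"ax": 0,"ay": 0,"az": 0,"fingers": 44},{"x": -0.001,"y": 0,"z": -0.005,"ax": 0,"ay": 0,"az": 0,"fingers": 44},{"x": -0.001,"y": 0,"z": -0.005,"ax": 0,"ay": 0,"az": 0,"fingers": 44}])

```text
t: 12.77
tcp_pos: [0.401, -0.1123, 0.3015]
orientation: [0.688, 0.692, 0.153, 0.153]
ft_force: [0.8, -0.1, -0.1]
grip_width: 0.0436
finger_force: 0.0
```

Call:
servo_tool(deltas=[{"x": -0.045,"y": 0,"z": 0.1,"ax": 0,"ay": 0,"az": 0,"fingers": 44},{"x": -0.09,"y": 0,"z": 0.2,"ax": 0,"ay": 0,"az": 0,"fingers": 44},{"x": -0.14,"y": 0,"z": 0.3,"ax": 0,"ay": 0,"az": 0,"fingers": 44},{"x": -0.185,"y": 0,"z": 0.4,"ax": 0,"ay": 0,"az": 0,"fingers": 44},{"x": -0.23,"y": 0,"z": 0.5,"ax": 0,"ay": 0,"az": 0,"fingers": 44},{"x": -0.23,"y": 0,"z": 0.6,"ax": 0,"ay": 0,"az": 0,"fingers": 44},{"x": -0.23,"y": 0,"z": 0.6,"ax": 0,"ay": 0,"az": 0,"fingers": 44},{"x": -0.23,"y": 0,"z": 0.6,"ax": 0,"ay": 0,"az": 0,"fingers": 44}])

```text
t: 13.43
tcp_pos: [0.3553, -0.1125, 0.4224]
orientation: [0.688, 0.692, 0.153, 0.155]
ft_force: [-1.4, 0.5, -1.7]
grip_width: 0.0439
finger_force: 0.0
```

```bash
python3 - <<'E'
from g import *
rep();c=grip();A=cloud(c).reshape(-1,3)
m=(abs(A[:,0]-.477)<.03)&(abs(A[:,1]+.113)<.04)&(A[:,2]>.08)&(A[:,2]<.17);print("bar",m.sum(),A[m].min(0),A[m].max(0))
cv2.imwrite("pics/s6.png",cv2.resize(c["pixels"][150:420,200:440,::-1],None,fx=2.2,fy=2.2,interpolation=cv2.INTER_CUBIC))
E
```

```text
t 13.4333 q [-0.625  -0.1681  1.9874  0.3023  0.9798 -0.7571] tcp [ 0.3553 -0.1125  0.4224] 
z [ 0.4244 -0.0014 -0.9055] y [0.9054 0.0066 0.4244] grasp [ 0.4317 -0.1127  0.2594] F [-1.367   0.5391 -1.6832] w 0.04394331067312896 0.0
grip 86 [0.5738 0.5796 0.5854]
bar 259 [ 0.4711 -0.1527  0.1324] [ 0.4889 -0.0732  0.147 ]
```

View pics/s6.png

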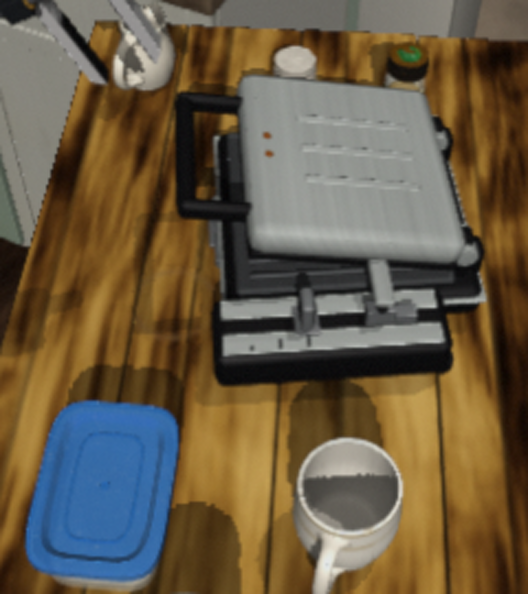

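The lid rests with its foot on the stepped block at (385,300) and the grip is at the last tick at (307,305). The bar's centre is 0.1375 m up, so the lid is at 0.19 rad. The mug, tub, jug and jars still stand, and the gripper is clear. Handing in.

```bash
python3 -c "
from workcell import robot
print(robot.sign_off())"
```

```text
the job is handed in; nothing more can be done
None
```

The press is set to its highest lid height and handed in: the selector is at its back stop, the lid rests on the high step at about 0.19 rad, the gripper is clear, and the jars, mug, jug and tub were not touched.

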